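# Turn a filter cassette disc side up in the viewing stand

### The job

One of the two blue filter cassettes lies with its white filter disc facing down. Lay that cassette, just as it is, in the open yellow swing frame of the viewing stand, then lift the frame by its steel rod and swing it all the way over onto the black bed, so that the cassette is turned and shows its white disc through the opening of the closed frame. Leave the other cassette, whose disc already faces up, where it is.

Things in the scene. Friction and masses are not known exactly. Their poses are not given: they have to be found in the camera images.
- cassette_down_centre (a point): Centre (half-way up) of the cassette to turn: blue block 46 (x) by 60 (y) by 16 mm (z), 40 g. Its white disc, 34 mm across, faces down at the start; the plain side with three black bars looks up. Its z axis points up at the start, away from the disc, so it must end pointing down.
- cassette_up_centre (a point): Centre of the other blue cassette, same size and axes, lying with its white disc up; not to be moved.
- hinge (a point): Middle of the fixed viewing stand's hinge axis, 45 mm above the bench. x along the hinge, y level across it towards the side where the frame lies open at the start (the black bed is at -y), z up. Base 90 (x) by 176 mm (y); hinge cheeks at x = +-42 mm reach 53 mm above the bench.
- swing_frame (a joint): Angle of the yellow swing frame about the hinge x axis, rad: 0 lying open at +y (start), 1.57 upright, 3.14 (stop) laid over the bed at -y. 150 g, slight friction: past upright it falls over if let go. A cassette lying loose in it tips onto the bed just past upright, and the closing frame centres it.
- frame_rod (a point): Middle of the round steel rod at the frame's free edge: 10 mm thick, 66 mm free between its arms, parallel to the hinge, 122 mm from it, level with it when the frame is open or closed. 39 mm free gap between rod and frame. It turns easily in a grasp: a hand pointing down can swing the frame without tilting.
- frame_pocket (a point): Where the cassette's centre goes in the open frame: hinge y = +40 mm, 43.5 mm above the bench, 8 mm above the pocket floor. Pocket 54 (x) by 68 mm (y), cassette axes parallel to the hinge's, either way round. Walls 8 mm high at the y ends, corner posts 10 mm long on the x sides, open between them for the fingers.
- bed (a point): Where the turned cassette's centre goes on the black bed: hinge y = -40 mm, 43.5 mm above the bench, 8 mm above the bed's surface.

How it is judged:
By the outcome, as a careful person would: the job done as asked, in the order asked, and still so for the second after the job is handed in, with the robot touching nothing.
It also fails if it takes over 51 s, if anything falls off the work surface, if the arm or the gripper's body presses on something with over 40 N, if the wrist force passes 120 N, or if a joint passes its speed limit or range.

### The arm

A 6-joint arm with a two-finger parallel gripper is mounted at the origin on a cart in front of the work surface, level with it; the furniture and walls round the work are solid. World frame = base frame: x ahead of the robot, y to its left, z up, the work surface at z = 0. Lengths are in m, angles in rad, forces in N, time in s.
With the tool pointing down it reaches from about 0.35 to 0.975 m from the base axis. Payload 4.9 kg.
Tool frame: the origin (TCP) lies midway between the tips of the shut fingers; the grasp point (between the pads) lies 19 mm behind it (ctrl.tcp_to_grasp is the distance from the TCP to the grasp point, in m); z points along the fingers, x is the direction in which the jaws open and shut, and the axes are right-handed (so a half turn about z gives the same grasp; the last joint's range is limited). The gripper opens to 85 mm and grips with 20 to 120 N. Pads are 22 mm wide; open, the fingers measure 114 mm over their backs; the gripper's body (76 mm by 85 mm) begins 54 mm behind the grasp point. The pads swing forward as they close: fully open they stand 13 mm farther back than shut.
Start: joints at [-1.458, 0.053, 1.613, -0, 1.476, -0.119], TCP at [0.144, -0.608, 0.231] pointing down, gripper open.
Joint ranges: [-3.01, 3.01], [-1.01, 2.22], [0.06, 2.58], [-1.02, 4.17], [0.09, 2.62], [-3.14, 3.14]. Speed limits (rad/s): [2.57, 2.57, 3.14, 3.14, 3.14, 3.14].

### API

Orientations are given as a unit quaternion [x, y, z, w].
In Python, from station import monitor, viewer, ctrl gives the robot as it stands.
- The arm moves only by the tool servo_tool, never from a script. Its argument "targets" is a list of rows, each a list of 3 entries, a list of its own where there are three numbers: the shift along the tool's x, y, z in mm, then the turn about the tool's z in degrees, then the closure in counts, from 0 (fully open) to 255 (shut). A call has 1 to 5 rows; each row is the pose to reach, as a shift and turn from the pose commanded when the call began, along the tool's axes at that moment; what a row does not reach only later rows make up. A row lasts 1/12 s, in which the tool goes at most 41.7 mm and 7.16 degrees, less where a joint would pass 70% of its speed; a pose out of reach is approached as far as the arm can. A call with a gripper value outside its range is refused whole. The fingers move at their own pace and stop on an object; "newtons" is the grip in N (left out, the last holds). Time passes only in rows, so rows that repeat a pose let the fingers close. It gives the time, the measured TCP pose, the force and the opening at its end, in the units of the state.
- monitor.read_state(): the state, without advancing time (a new reading comes with each control period).
- viewer.grab_frame(name): name is "scene" or "top" or "wrist"; returns a dict with "image" (480x640x3 uint8, red, green, blue), "fx", "fy", "cx", "cy" (pixels), "T" (4x4, takes a point from camera to world coordinates). Camera axes: x right, y up, looking along -z (the intrinsics and any distortion apply to the point x, -y, -z); pixel columns grow to the right and rows downward; lengths in m; the calibration is good to about 2 mm. The wrist camera is an equidistant fisheye: a pixel r from the principal point sees the ray r / f radians off the axis. A picture is of the moment at which its call begins. There is no depth.
- ctrl.close_job(): hands the job in, once; it reports no verdict.
The state is a dict: "time_s": time; "joint_pos": joint angles; "qvel": joint speeds; "effort": joint torques, N m; "position": TCP position; "orientation": TCP orientation; "contact_force": force on the tool from outside, world axes, zero at the start; "moment": the same for the moment, N m; "gripper_width": finger opening in m.
Only numpy, scipy, OpenCV 4.12 (cv2) and the standard library are available. Lean on these libraries where they do the work, as an engineer would, in place of code of your own. Each camera call takes 0.05 s, during which the arm holds its last target. There are 200 camera calls.

## Working session

There is one attempt and no reset: what is moved stays moved. The work goes in short steps, Python scripts to look and compute and a tool call to move; the robot and the scene stay as the last step left them, time stands still between calls to the robot, and variables do not carry over. Pictures are saved under pics/ and viewed, about 8 in all and at most 12, crops included, and the job is handed in when it is done.

Besides the shell and the picture viewer there is one more tool, called as name(argument=value, ...), one argument or row to a line, values as JSON. servo_tool: Moves the arm, as the interface text tells. Its arguments: {"type":"object","properties":{"targets":{"type":"array"},"newtons":{"type":"number"}},"required":["targets"]}

```bash
mkdir -p pics; ls; python3 - <<'E'
from station import monitor, viewer, ctrl
import cv2,numpy as np
s=monitor.read_state();print(s)
for n in("top","scene"):
    f=viewer.grab_frame(n);cv2.imwrite(f"pics/{n}0.png",f["image"][...,::-1]);print(n,f["fx"],f["fy"],f["cx"],f["cy"],np.round(f["T"],4).tolist(),[k for k in f])
    np.savez(f"{n}0.npz",**f)
E
```

```text
pics
{'time_s': 0.0, 'joint_pos': array([-1.45799684e+00,  5.33541094e-02,  1.61430135e+00,  9.12439658e-06,
        1.47602220e+00, -1.18986455e-01]), 'qvel': array([-8.84822299e-04, -1.04161156e-03, -6.96645675e-04,  4.90742620e-05,
        7.08591825e-04, -1.58427134e-03]), 'effort': array([-3.02397702e-04, -3.93683589e+01, -3.70174277e+01, -1.34553461e-04,
        7.19213524e-03,  1.00523238e-05]), 'position': array([ 0.14351203, -0.60765091,  0.23006035]), 'orientation': array([ 7.84128143e-01, -6.20598074e-01, -7.31657609e-04, -7.42640698e-04]), 'contact_force': array([-1.11931308, -0.16491912, -0.03830254]), 'moment': array([ 0.03578264,  0.02910492, -0.03018278]), 'gripper_width': 0.08538819078080376}
top 463.90293071407746 463.90293071407746 319.9311508816909 239.3636571281278 [[0.0061, 0.9918, -0.1279, 0.3882], [-0.9996, 0.0026, -0.027, -0.1668], [-0.0265, 0.128, 0.9914, 0.9229], [0.0, 0.0, 0.0, 1.0]] ['image', 'fx', 'fy', 'cx', 'cy', 'T']
scene 528.4231169729485 528.4231169729485 320.9634756681359 237.49188786090778 [[-0.8461, 0.3412, -0.4094, 0.0259], [-0.5329, -0.5587, 0.6355, 0.5956], [-0.0119, 0.7559, 0.6546, 0.825], [0.0, 0.0, 0.0, 1.0]] ['image', 'fx', 'fy', 'cx', 'cy', 'T']
```

View pics/top0.png

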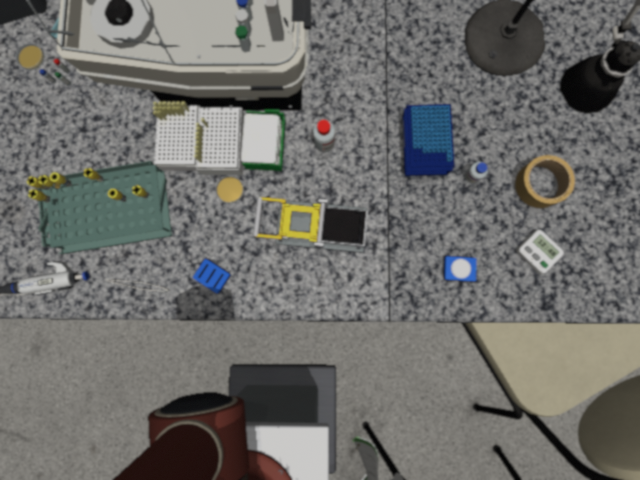

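View pics/scene0.png

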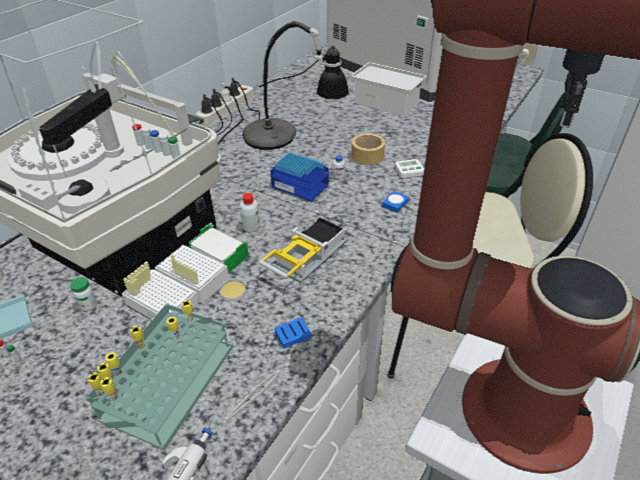

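The top view shows the plain (disc-down) cassette at about (212,275) with three black bars. The disc-up one is at (461,268). The stand is at about (311,223), its frame open to the left (+y), with the rod near (260,218) and the hinge near (320,222). The scene view agrees.

```bash
cat > h.py <<'E'
import numpy as np,cv2
from scipy.spatial.transform import Rotation as R
def load(n): return dict(np.load(n,allow_pickle=True))
def back(f,uv,z):
    uv=np.atleast_2d(uv).astype(float);d=np.c_[(uv[:,0]-f["cx"])/f["fx"],-(uv[:,1]-f["cy"])/f["fy"],-np.ones(len(uv))]@f["T"][:3,:3].T
    o=f["T"][:3,3];return (o+d*((z-o[2])/d[:,2])[:,None])
def proj(f,p):
    q=(np.atleast_2d(p)-f["T"][:3,3])@f["T"][:3,:3];return np.c_[f["cx"]+f["fx"]*q[:,0]/-q[:,2],f["cy"]-f["fy"]*q[:,1]/-q[:,2]]
E
python3 - <<'E'
from h import *
f=load("top0.npz");im=f["image"].astype(int);r,g,b=im[...,0],im[...,1],im[...,2]
def blob(m,box,z,n):
    x0,y0,x1,y1=box;k=np.zeros(m.shape,bool);k[y0:y1,x0:x1]=m[y0:y1,x0:x1]
    ys,xs=np.nonzero(k);w=back(f,np.c_[xs,ys],z)[:,:2]*1000
    rc=cv2.minAreaRect(w.astype(np.float32));print(n,len(xs),"px",np.round([xs.mean(),ys.mean()],1),"rect",np.round(rc[0],1),np.round(rc[1],1),round(rc[2],1))
blue=(b>90)&(b-r>50)
blob(blue,(180,250,240,300),.012,"down")
blob(blue|((r>150)&(g>150)),(442,252,480,284),.012,"up")
blob((r>140)&(r-b>70),(250,190,325,245),.045,"yellow")
blob((r<50)&(g<50)&(b<50),(320,200,370,248),.0355,"bed")
im1=f["image"][...,::-1]
a=cv2.resize(im1[190:300,180:380],None,fx=4,fy=4,interpolation=cv2.INTER_CUBIC)
cv2.imwrite("pics/c1.png",a)
E
```

```text
down 736 px [210.9 275.4] rect [433.4  72.6] [62.2 47.3] 59.1
up 766 px [460.4 268.4] rect [ 449.6 -415.7] [62.  47.8] 86.9
yellow 1014 px [295.2 220.8] rect [540.1 -82.4] [113.4  77.9] 84.1
bed 1215 px [343.4 225.3] rect [ 530.5 -187.8] [75.6 60.7] 84.6
```

View pics/c1.png

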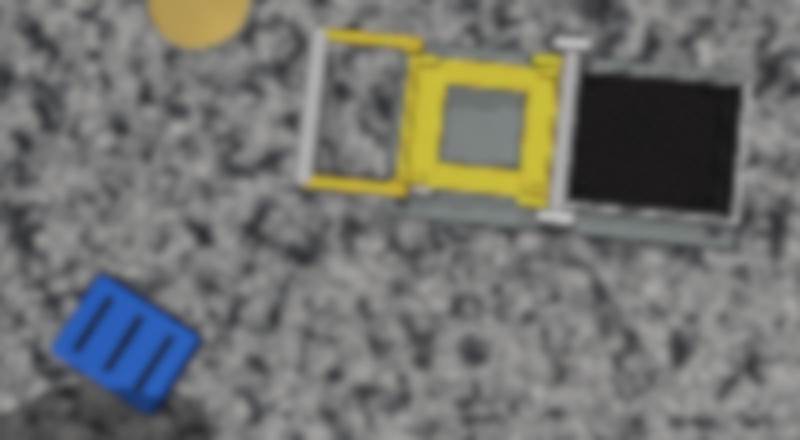

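The crop shows the cassette's long edge running from (105,273) to (200,345), the rod from (320,32) to (305,182), and the hinge from (572,40) to (557,215). The frame lies open. Next I fit the poses.

```bash
cat >> h.py <<'E'
def box(x,y,yaw,z0=0.,z1=.016,lx=.046,ly=.060):
    p=np.array([[a*lx/2,b*ly/2,c] for a in(-1,1) for b in(-1,1) for c in(0,1)]);c,s=np.cos(yaw),np.sin(yaw)
    return np.c_[x+c*p[:,0]-s*p[:,1],y+s*p[:,0]+c*p[:,1],np.where(p[:,2]>0,z1,z0)]
def fit(views,x0,proj=proj,**k):
    """views: [(frame, mask)]; pose whose box silhouette overlaps the masks best"""
    from scipy.optimize import minimize
    def cost(q):
        t=0
        for f,m in views:
            h=cv2.convexHull(proj(f,box(q[0]/1e3,q[1]/1e3,np.radians(q[2]),**k)).astype(np.float32))
            r=np.zeros(m.shape,np.uint8);cv2.fillConvexPoly(r,np.round(h*16).astype(np.int32),255,cv2.LINE_AA,4)
            r=r/255.;t+=1-np.minimum(r,m).sum()/np.maximum(r,m).sum()
        return t
    best=min((minimize(cost,np.array(x0)+[0,0,d],method="Nelder-Mead",options=dict(initial_simplex=np.array(x0)+[0,0,d]+np.array([[0,0,0],[6,0,0],[0,6,0],[0,0,8]]),xatol=.05,fatol=1e-4)) for d in(-6,0,6)),key=lambda r:r.fun)
    return best.x,best.fun
def mask(f,b):
    im=f["image"].astype(int);k=(im[...,2]>70)&(im[...,2]-im[...,0]>40)
    o=np.zeros(k.shape,np.uint8);x0,y0,x1,y1=b;o[y0:y1,x0:x1]=k[y0:y1,x0:x1]
    return cv2.morphologyEx(o,cv2.MORPH_CLOSE,np.ones((7,7),np.uint8)).astype(float)
E
python3 - <<'E'
from h import *
t=load("top0.npz");s=load("scene0.npz")
mt=mask(t,(185,250,240,300));ms=mask(s,(265,310,320,355))
for v in([(t,mt)],[(s,ms)],[(t,mt),(s,ms)]): print(fit(v,[433,72,-34]))
for n,c in dict(rod1=(320,32),rod2=(305,182),h1=(572,40),h2=(557,215)).items():
    print(n,np.round(back(t,[180+c[0]/4,190+c[1]/4],.05 if n[0]=="h" else .045)*1e3,1))
fr=cv2.resize(s["image"][210:290,250:355,::-1],None,fx=7,fy=7,interpolation=cv2.INTER_CUBIC);cv2.imwrite("pics/c2.png",fr)
E
```

```text
(array([433.51703642,  73.277435  , -31.04545105]), np.float64(0.09853112613662862))
(array([434.02051011,  70.49074202, -34.59608093]), np.float64(0.12540063723775396))
(array([433.29276557,  72.54660406, -32.08756041]), np.float64(0.23403595992358517))
rod1 [[582.  -26.2  45. ]]
rod2 [[508.6 -20.6  45. ]]
h1 [[ 577.  -148.4   50. ]]
h2 [[ 492.4 -141.7   50. ]]
```

View pics/c2.png

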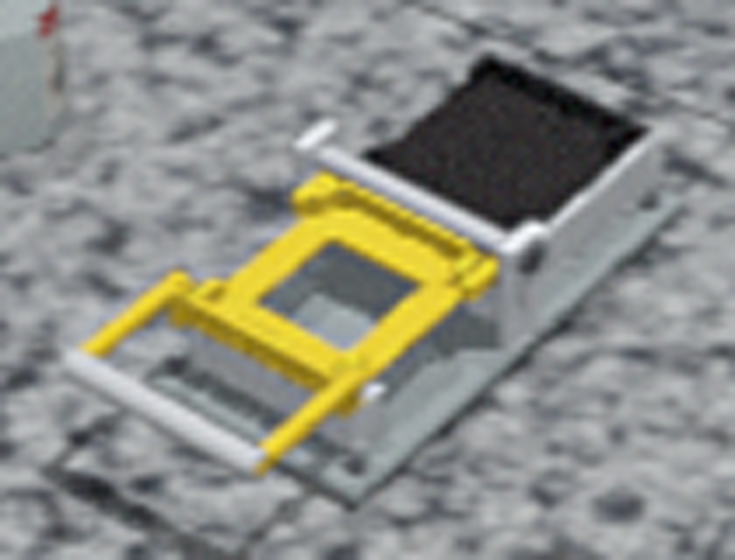

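The crop shows the open frame clear, with a thin base and a small support below it. The geometry checks: rod to hinge is 122 mm, yaw is about -5°, and the hinge is at about (535,-145). The cassette is at about (433,72.5) with yaw near -32°. Next I work out the move to above it.

```bash
cat > go.py <<'E'
from station import monitor
import numpy as np,sys
from scipy.spatial.transform import Rotation as R
def delta(x,y,z,yaw,s=None):
    """shift (mm, tool axes) and tool-z turn (deg) to a tool-down pose; yaw = world direction of tool x"""
    s=s or monitor.read_state();M=R.from_quat(s["orientation"]).as_matrix()
    d=M.T@(np.array([x,y,z])-np.array(s["position"])*1e3);y0=np.degrees(np.arctan2(M[1,0],M[0,0]))
    t=-((yaw-y0+180)%360-180);return np.round(d,1),round(t,1),round(y0,1)
if __name__=="__main__":
    s=monitor.read_state();print(round(s["time_s"],2),np.round(s["position"]*1e3,1),np.round(s["contact_force"],1),s["gripper_width"])
    for a in sys.argv[1:]:print(a,*delta(*map(float,a.split(","))))
E
python3 go.py 300,-350,200,-50 433,72.5,150,-32
```

```text
0.1 [ 143.5 -607.7  230.2] [-0.1 -0.6 -0.5] 0.08504421045778507
300,-350,200,-50 [-214.8 -211.5   30.6] -26.7 -76.7
433,72.5,150,-32 [-595.4 -438.    81.4] -44.7 -76.7
```

servo_tool(
  targets=[
    [[-28, -28, 4], 0, 0],
    [[-57, -56, 8], 0, 0],
    [[-85, -84, 12], 0, 0],
    [[-114, -112, 16], 0, 0],
    [[-142, -141, 20], 0, 0],
  ],
)

```text
time_s: 0.52
position: [0.2485, -0.4357, 0.2104]
orientation: [0.784, -0.621, -0.0, -0.0]
contact_force: [0.9, 0.6, 0.2]
gripper_width: 0.0854
```

servo_tool(
  targets=[
    [[-29, -25, 4], 0, 0],
    [[-58, -50, 8], 0, 0],
    [[-87, -75, 12], 0, 0],
    [[-116, -100, 16], 0, 0],
    [[-145, -125, 20], 0, 0],
  ],
)

```text
time_s: 0.93
position: [0.3368, -0.2659, 0.1907]
orientation: [0.784, -0.621, -0.0, -0.0]
contact_force: [1.1, 0.6, 0.4]
gripper_width: 0.0854
```

servo_tool(
  targets=[
    [[-34, -19, 4], -7, 0],
    [[-68, -38, 8], -14, 0],
    [[-102, -57, 12], -21, 0],
    [[-136, -76, 16], -28, 0],
    [[-170, -95, 20], -35, 0],
  ],
)

```text
time_s: 1.35
position: [0.3898, -0.0786, 0.1709]
orientation: [0.935, -0.353, 0.0, -0.0]
contact_force: [1.4, -1.1, -0.3]
gripper_width: 0.0852
```

```bash
python3 go.py 433,72.5,130,-32
```

```text
1.35 [389.8 -78.6 170.9] [ 1.4 -1.1 -0.3] 0.08519065109717883
433,72.5,130,-32 [ -67.5 -141.9   40.9] -9.4 -41.4
```

servo_tool(
  targets=[
    [[-17, -35, 10], -3, 0],
    [[-34, -71, 20], -6, 0],
    [[-51, -107, 30], -9.4, 0],
    [[-67.5, -142, 41], -9.4, 0],
    [[-67.5, -142, 41], -9.4, 0],
  ],
)

```text
time_s: 1.77
position: [0.4328, 0.0758, 0.1276]
orientation: [0.962, -0.275, -0.002, -0.001]
contact_force: [-0.6, 0.8, -0.6]
gripper_width: 0.0851
```

```bash
python3 - <<'E'
from h import *
from station import viewer
f=viewer.grab_frame("wrist");np.savez("w1.npz",**f);cv2.imwrite("pics/w1.png",f["image"][...,::-1])
print(f["fx"],f["cx"],f["cy"],np.round(f["T"],3).tolist())
E
python3 go.py
```

```text
371.64829954431775 324.9158404970181 241.6188527219116 [[0.849, 0.509, 0.141, 0.468], [-0.528, 0.821, 0.218, 0.131], [-0.004, -0.259, 0.966, 0.271], [0.0, 0.0, 0.0, 1.0]]
1.82 [432.8  73.2 128.4] [-0.3 -0.2  0.8] 0.08509799765985167
```

View pics/w1.png

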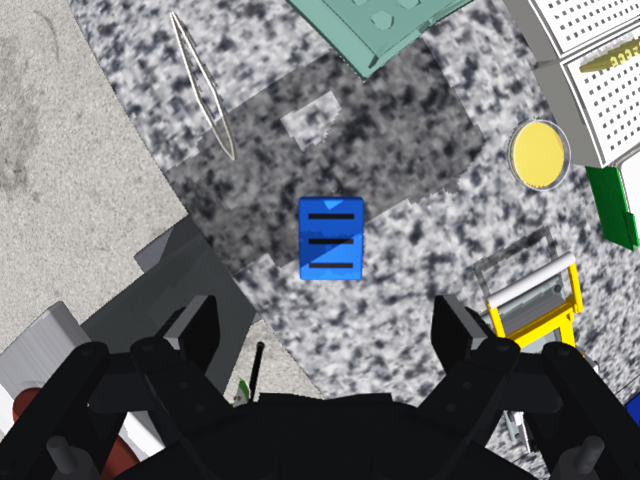

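The wrist view shows the cassette near (331,239), squarely aligned with the jaws. The rod and frame are at right, near (540,285). I fit the cassette with the fisheye model.

```bash
cat >> h.py <<'E'
def projf(f,p):
    q=(np.atleast_2d(p)-f["T"][:3,3])@f["T"][:3,:3];a=np.c_[q[:,0],-q[:,1]];n=np.linalg.norm(a,axis=1)
    return np.array([f["cx"],f["cy"]])+f["fx"]*a/n[:,None]*np.arctan2(n,-q[:,2])[:,None]
E
python3 - <<'E'
from h import *
f=load("w1.npz");m=mask(f,(285,180,380,295));m=cv2.morphologyEx(m,cv2.MORPH_CLOSE,np.ones((9,9)))
q,c=fit([(f,m)],[433,72.5,-32],proj=projf);print(q,c)
from go import delta
print(delta(q[0],q[1],60,q[2]),delta(q[0],q[1],1,q[2]))
E
```

```text
[434.35892612  71.98850999 -31.77699335] 0.03560326248899903
(array([ 2.2,  0.1, 68.4]), np.float64(-0.2), np.float64(-32.0)) (array([  2.4,   0. , 127.4]), np.float64(-0.2), np.float64(-32.0))
```

servo_tool(
  targets=[
    [[1, 0, 32], 0, 0],
    [[2, 0, 64], 0, 0],
    [[2, 0, 96], 0, 0],
    [[2, 0, 116], 0, 0],
    [[2, 0, 127], 0, 0],
  ],
)

```text
time_s: 2.23
position: [0.4332, 0.0682, 0.0003]
orientation: [0.96, -0.279, -0.002, 0.001]
contact_force: [-0.3, 0.2, 0.0]
gripper_width: 0.0853
```

servo_tool(
  targets=[
    [[0, 0, 0], 0, 60],
    [[0, 0, 0], 0, 120],
    [[0, 0, 0], 0, 160],
    [[0, 0, 0], 0, 160],
    [[0, 0, 0], 0, 160],
  ],
  newtons=30,
)

```text
time_s: 2.65
position: [0.4378, 0.0691, 0.0055]
orientation: [0.96, -0.278, 0.002, -0.0]
contact_force: [0.1, -1.2, 4.3]
gripper_width: 0.0455
```

servo_tool(
  targets=[
    [[0, 0, 0], 0, 170],
    [[0, 0, 0], 0, 170],
    [[0, 0, -5], 0, 170],
    [[0, 0, -20], 0, 170],
    [[0, 0, -40], 0, 170],
  ],
  newtons=30,
)

```text
time_s: 3.07
position: [0.4339, 0.0694, 0.0424]
orientation: [0.961, -0.278, -0.002, 0.0]
contact_force: [1.1, 0.0, 0.2]
gripper_width: 0.0453
```

```bash
python3 - <<'E'
from h import *
from station import viewer
f=viewer.grab_frame("wrist");np.savez("w2.npz",**f);cv2.imwrite("pics/w2.png",f["image"][120:420,150:500,::-1])
E
python3 go.py 538,-105,100,-4.9
```

```text
3.12 [437.8  69.4  47.5] [ 4.  -0.4  2.4] 0.045059300785035394
538,-105,100,-4.9 [178.1  93.7 -52. ] -27.4 -32.3
```

View pics/w2.png

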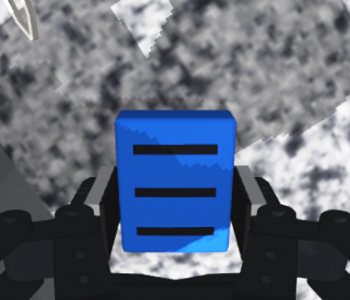

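The cassette is held between the pads at 45 mm and squarely. I carry it to above the pocket and settle before measuring its offset in the hand.

servo_tool(
  targets=[
    [[20, 10, -30], -5, 170],
    [[55, 29, -52], -11, 170],
    [[90, 47, -52], -17, 170],
    [[125, 66, -52], -23, 170],
    [[155, 82, -52], -27.4, 170],
  ],
)

```text
time_s: 3.53
position: [0.5245, -0.0852, 0.0965]
orientation: [0.999, -0.041, 0.001, 0.0]
contact_force: [0.5, -0.2, -0.4]
gripper_width: 0.0453
```

servo_tool(
  targets=[
    [[12, 20, 0], 0, 170],
    [[12, 20, 0], 0, 170],
    [[12, 20, 0], 0, 170],
    [[12, 20, 0], 0, 170],
  ],
)

```text
time_s: 3.87
position: [0.5325, -0.1033, 0.0948]
orientation: [0.999, -0.043, -0.001, -0.0]
contact_force: [-1.2, -0.6, -1.0]
gripper_width: 0.0452
```

```bash
python3 - <<'E'
from h import *
from station import viewer
f=viewer.grab_frame("wrist");t=viewer.grab_frame("top");np.savez("w3.npz",**f);np.savez("t3.npz",**t);
cv2.imwrite("pics/w3.png",f["image"][...,::-1])
E
python3 go.py 538,-105,100,-4.9
```

```text
3.97 [ 532.4 -102.7   94.9] [-0.7 -0.1 -1.3] 0.04489398115114304
538,-105,100,-4.9 [ 5.7  1.8 -5.1] 0.0 -4.9
```

View pics/w3.png

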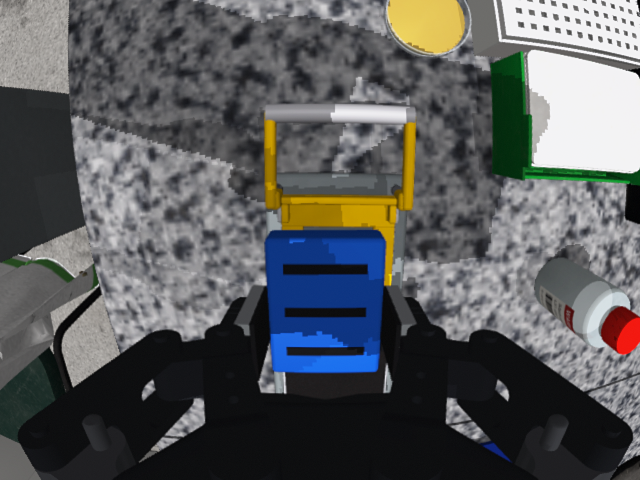

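The wrist view has the rod from (265,113) to (415,115), the arms at its ends, and the cassette in the jaws from (266,231) to (385,372), parallel to the rod. I compute the rod position and the cassette offset from it.

```bash
cat >> h.py <<'E'
def backf(f,uv,z):
    a=np.atleast_2d(uv)-np.array([f["cx"],f["cy"]]);r=np.linalg.norm(a,axis=1);t=r/f["fx"]
    d=np.c_[a[:,0]/r*np.sin(t),-a[:,1]/r*np.sin(t),-np.cos(t)]@f["T"][:3,:3].T;o=f["T"][:3,3]
    return o+d*((z-o[2])/d[:,2])[:,None]
E
python3 - <<'E'
from h import *
f=load("w3.npz");m=mask(f,(255,220,395,385));m=cv2.morphologyEx(m,cv2.MORPH_CLOSE,np.ones((15,15)))
for z in(.085,.090,.095):
  q,c=fit([(f,m)],[534,-103,-5],proj=projf,z0=z,z1=z+.016);print(z,np.round(q,1),round(c,3))
p=backf(f,[[267,113],[413,115]],.047)*1e3;print(np.round(p,1),np.linalg.norm(p[0]-p[1]))
mid=p.mean(0)[:2];yaw=np.arctan2(p[1,1]-p[0,1],p[1,0]-p[0,0]);print("mid",mid,np.degrees(yaw))
for yw in(yaw,np.radians(-4.9)):print("pocket",mid-82*np.array([-np.sin(yw),np.cos(yw)]))
# yellow wall edge facing: far end of pocket wall
E
```

```text
0.085 [ 532.1 -104.    -4.8] 0.013
0.09 [ 532.5 -102.4   -5. ] 0.052
0.095 [ 532.4 -101.2   -5.2] 0.112
[[509.9 -18.9  47. ]
 [584.4 -25.6  47. ]] 74.77579907308868
mid [547.14352333 -22.22966456] -5.163038130677274
pocket [ 539.76433431 -103.8969626 ]
pocket [ 540.13933564 -103.92997884]
```

```bash
python3 - <<'E'
from h import *
f=load("w3.npz");m=mask(f,(255,220,395,385));m=cv2.morphologyEx(m,cv2.MORPH_CLOSE,np.ones((15,15)))
for z in(.081,.083,.085,.087):
  q,c=fit([(f,m)],[532,-104,-5],proj=projf,z0=z,z1=z+.016);print(z,np.round(q,1),round(c,3))
E
```

```text
0.081 [ 532.2 -104.9   -4.3] 0.058
0.083 [ 532.  -104.4   -4.6] 0.034
0.085 [ 532.1 -104.    -4.9] 0.013
0.087 [ 532.2 -103.1   -5. ] 0.017
```

servo_tool(
  targets=[
    [[3, 0, 8], 0, 170],
    [[7.5, 0, 16], 0, 170],
    [[7.5, 0, 26], 0, 170],
    [[7.5, 0, 26], 0, 170],
    [[7.5, 0, 26], 0, 170],
  ],
)

```text
time_s: 4.38
position: [0.5395, -0.1039, 0.0676]
orientation: [0.999, -0.043, -0.002, -0.0]
contact_force: [-0.3, 0.1, -0.8]
gripper_width: 0.0448
```

```bash
python3 - <<'E'
from h import *
from station import viewer
f=viewer.grab_frame("wrist");np.savez("w4.npz",**f)
cv2.imwrite("pics/w4.png",cv2.resize(f["image"][60:400,170:510,::-1],None,fx=1.7,fy=1.7,interpolation=cv2.INTER_CUBIC))
E
python3 go.py
```

```text
4.43 [ 540.1 -104.1   68.4] [-0.   0.6 -0.2] 0.045162648602106475
```

View pics/w4.png

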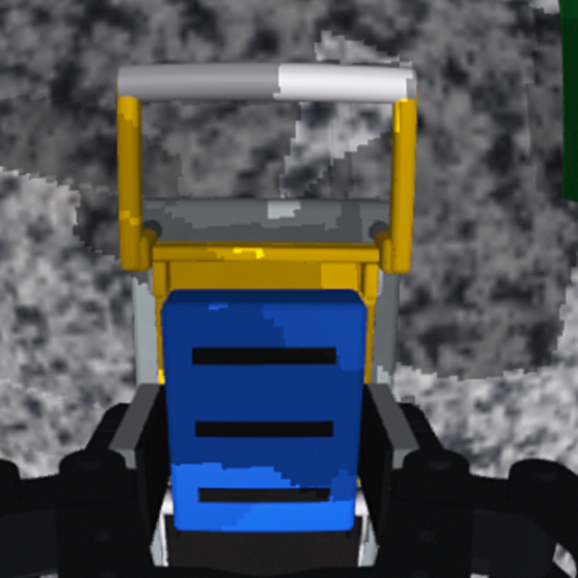

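The close view shows the cassette centred on the frame: its mid column is 265 against 266 for the rod and wall. The end wall is clear ahead of it. I check y numerically.

```bash
python3 - <<'E'
from h import *
f=load("w4.npz");m=mask(f,(255,200,400,385));m=cv2.morphologyEx(m,cv2.MORPH_CLOSE,np.ones((15,15)))
for z in(.057,.059,.061):
  q,c=fit([(f,m)],[540,-104,-5],proj=projf,z0=z,z1=z+.016);print(z,np.round(q,1),round(c,3))
p=backf(f,[[239.4,107.8],[414,107.8]],.047)*1e3;print(np.round(p,1),p.mean(0))
# wall top edges (z=43.5): outer edge y=~77, crop rows 247 (outer) and 262 (inner)
w=backf(f,[[170+266/1.7,60+r/1.7] for r in(245,262)],.0435)*1e3
n=np.array([np.sin(np.radians(4.9)),np.cos(np.radians(4.9))])
print("wall along y", (w[:,:2]@n), "cassette",q[:2]@n,"rod",p.mean(0)[:2]@n)
E
```

```text
0.057 [ 539.1 -105.    -4.9] 0.015
0.059 [ 539.2 -104.4   -4.9] 0.014
0.061 [ 539.2 -103.9   -4.7] 0.035
[[508.7 -18.3  47. ]
 [585.4 -24.7  47. ]] [547.03938598 -21.49799454  47.        ]
wall along y [-19.02879179 -23.66446781] cassette -57.461067497905425 rod 25.306995450465763
```

servo_tool(
  targets=[
    [[0.6, -0.7, 7], 0, 170],
    [[0.6, -0.7, 14], 0, 170],
    [[0.6, -0.7, 20], 0, 170],
    [[0.6, -0.7, 22], 0, 170],
    [[0.6, -0.7, 22], 0, 170],
  ],
)

```text
time_s: 4.85
position: [0.5404, -0.1036, 0.0461]
orientation: [0.999, -0.043, -0.001, -0.0]
contact_force: [0.1, -0.1, -1.0]
gripper_width: 0.0449
```

```bash
python3 go.py
```

```text
4.85 [ 540.4 -103.6   46.1] [ 0.1 -0.1 -1. ] 0.044930468527363834
```

servo_tool(
  targets=[
    [[0, 0, 1], 0, 170],
    [[0, 0, 1.5], 0, 170],
    [[0, 0, 1.5], 0, 110],
    [[0, 0, 1.5], 0, 60],
    [[0, 0, 1.5], 0, 40],
  ],
)

```text
time_s: 5.27
position: [0.5415, -0.1039, 0.0462]
orientation: [0.999, -0.043, 0.0, 0.0]
contact_force: [-0.3, -1.0, 0.5]
gripper_width: 0.0708
```

servo_tool(
  targets=[
    [[0, 0, -2], 0, 30],
    [[0, 0, -20], 0, 30],
    [[0, 0, -50], 0, 30],
    [[0, 0, -70], 0, 30],
    [[0, 0, -70], 0, 30],
  ],
)

```text
time_s: 5.68
position: [0.5447, -0.1049, 0.1218]
orientation: [0.999, -0.043, 0.005, 0.001]
contact_force: [0.8, 0.2, 0.2]
gripper_width: 0.0753
```

```bash
python3 - <<'E'
from h import *
from station import viewer
f=viewer.grab_frame("wrist");np.savez("w5.npz",**f)
cv2.imwrite("pics/w5.png",cv2.resize(f["image"][60:420,150:530,::-1],None,fx=1.6,fy=1.6,interpolation=cv2.INTER_CUBIC))
m=mask(f,(255,180,400,385));m=cv2.morphologyEx(m,cv2.MORPH_CLOSE,np.ones((15,15)))
print(fit([(f,m)],[540,-104,-5],proj=projf,z0=.0355,z1=.0515))
E
python3 go.py 547,-22.5,110,-94.9
```

```text
(array([ 541.12963332, -102.81429769,   -3.74313804]), np.float64(0.061303544613727))
5.73 [ 543.5 -104.5  119.3] [ 0.1 -0.6 -0.1] 0.07527093283747144
547,-22.5,110,-94.9 [ -3.6 -82.    9.2] 90.0 -4.9
```

View pics/w5.png

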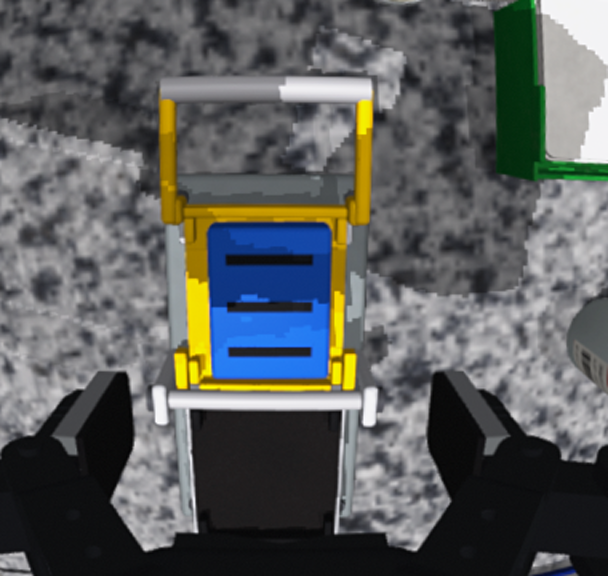

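The cassette lies flat inside the pocket, between the posts and walls, with its bars up; in the crop it spans (210,225) to (330,380). I turn the hand 90° over the rod.

servo_tool(
  targets=[
    [[0, -20, 2], 7, 60],
    [[-1, -40, 4], 14, 100],
    [[-2, -60, 6], 21, 140],
    [[-3, -82, 9], 28, 163],
    [[-3.5, -82, 9], 35, 163],
  ],
)

```text
time_s: 6.15
position: [0.5432, -0.0187, 0.1044]
orientation: [0.939, -0.343, -0.002, -0.0]
contact_force: [-0.4, -0.6, -0.7]
gripper_width: 0.0313
```

servo_tool(
  targets=[
    [[0, 0, 0], 7, 163],
    [[0, 0, 0], 14, 163],
    [[0, 0, 0], 21, 163],
    [[0, 0, 0], 28, 163],
    [[0, 0, 0], 35, 163],
  ],
)

```text
time_s: 6.57
position: [0.5437, -0.0216, 0.1051]
orientation: [0.792, -0.611, -0.001, 0.001]
contact_force: [0.1, 0.3, -0.2]
gripper_width: 0.0311
```

servo_tool(
  targets=[
    [[0, 0, 0], 7, 163],
    [[0, 0, 0], 14, 163],
    [[0, 0, 0], 20, 163],
    [[0, 0, 0], 20, 163],
    [[0, 0, 0], 20, 163],
  ],
)

```text
time_s: 6.98
position: [0.544, -0.0217, 0.1055]
orientation: [-0.677, 0.736, 0.001, -0.001]
contact_force: [0.7, -0.0, 0.7]
gripper_width: 0.031
```

```bash
python3 - <<'E'
from h import *
from station import viewer
f=viewer.grab_frame("wrist");np.savez("w6.npz",**f)
cv2.imwrite("pics/w6.png",f["image"][...,::-1])
E
python3 go.py 546.7,-22.3,110,-94.9 546.7,-22.3,30,-94.9
```

```text
7.03 [544.2 -21.7 105.8] [-0.6  0.3  0.3] 0.03084478940276914
546.7,-22.3,110,-94.9 [ 0.4 -2.5 -4.2] 0.1 -94.8
546.7,-22.3,30,-94.9 [ 0.4 -2.7 75.8] 0.1 -94.8
```

View pics/w6.png

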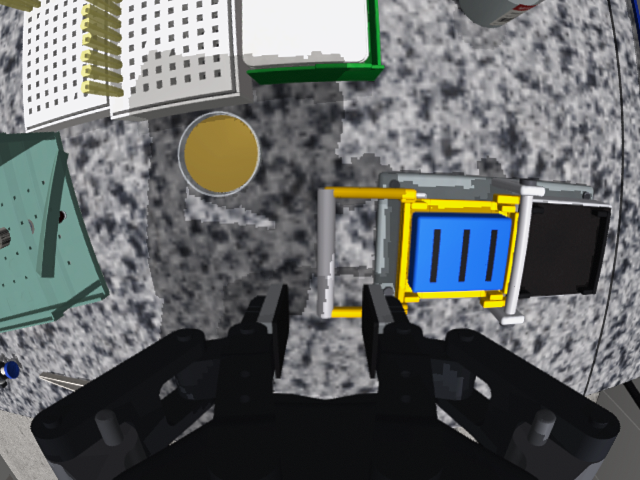

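The rod runs from (326,190) to (325,317), midway between the pads (inner faces at 283 and 370). The cassette is still seated. I check the rod middle, then descend.

```bash
python3 - <<'E'
from h import *
from go import delta
f=load("w6.npz");p=backf(f,[[326,190],[325,317]],.047)*1e3;m=p.mean(0);print(np.round(p,1),m)
print(delta(m[0],m[1],27,-94.9))
E
```

```text
[[584.  -25.6  47. ]
 [508.1 -18.8  47. ]] [546.07520928 -22.17442278  47.        ]
(array([ 0.3, -2. , 78.8]), np.float64(0.1), np.float64(-94.8))
```

servo_tool(
  targets=[
    [[0, -1, 20], 0, 163],
    [[0, -2, 40], 0, 163],
    [[0, -2, 60], 0, 163],
    [[0, -2, 72], 0, 163],
    [[0, -2, 78], 0, 163],
  ],
)

```text
time_s: 7.45
position: [0.5451, -0.0217, 0.0263]
orientation: [-0.677, 0.736, 0.002, -0.001]
contact_force: [-0.2, 0.1, -0.3]
gripper_width: 0.0308
```

servo_tool(
  targets=[
    [[0, 0, 0], 0, 163],
    [[0, 0, 0], 0, 200],
    [[0, 0, 0], 0, 240],
    [[0, 0, 0], 0, 240],
    [[0, 0, 0], 0, 240],
  ],
  newtons=30,
)

```text
time_s: 7.87
position: [0.5477, -0.0224, 0.0301]
orientation: [-0.676, 0.737, -0.001, 0.001]
contact_force: [-0.3, -1.3, 1.4]
gripper_width: 0.0088
```

```bash
python3 go.py
```

```text
7.87 [547.7 -22.4  30.1] [-0.3 -1.3  1.4] 0.008804673177194354
```

Gripped the rod (8.8 mm reading, forces about 1 N). First 30° of the arc:

servo_tool(
  targets=[
    [[0.7, 0, -12.8], 0, 240],
    [[2.7, 0, -25.4], 0, 240],
    [[6, 0, -37.7], 0, 240],
    [[10.6, 0, -49.6], 0, 240],
    [[16.3, 0, -61], 0, 240],
  ],
)

```text
time_s: 8.28
position: [0.5462, -0.0378, 0.0918]
orientation: [-0.676, 0.737, -0.0, 0.002]
contact_force: [3.7, 2.3, -1.0]
gripper_width: 0.0086
```

```bash
python3 -c "
import numpy as np
for s in range(30,180,30):
    print([[round(122*(np.cos(np.radians(s))-np.cos(np.radians(a))),1),0,round(-122*(np.sin(np.radians(a))-np.sin(np.radians(s))),1)] for a in range(s+6,s+31,6)])
from station import viewer
import cv2
f=viewer.grab_frame('scene');cv2.imwrite('pics/s1.png',cv2.resize(f['image'][170:320,230:380,::-1],None,fx=3,fy=3))
"; python3 go.py
```

```text
[[np.float64(7.0), 0, np.float64(-10.7)], [np.float64(15.0), 0, np.float64(-20.6)], [np.float64(24.0), 0, np.float64(-29.7)], [np.float64(33.9), 0, np.float64(-37.7)], [np.float64(44.7), 0, np.float64(-44.7)]]
[[np.float64(11.4), 0, np.float64(-5.8)], [np.float64(23.3), 0, np.float64(-10.4)], [np.float64(35.6), 0, np.float64(-13.7)], [np.float64(48.2), 0, np.float64(-15.7)], [np.float64(61.0), 0, np.float64(-16.3)]]
[[np.float64(12.8), 0, np.float64(0.7)], [np.float64(25.4), 0, np.float64(2.7)], [np.float64(37.7), 0, np.float64(6.0)], [np.float64(49.6), 0, np.float64(10.5)], [np.float64(61.0), 0, np.float64(16.3)]]
[[np.float64(10.7), 0, np.float64(7.0)], [np.float64(20.6), 0, np.float64(15.0)], [np.float64(29.7), 0, np.float64(24.0)], [np.float64(37.7), 0, np.float64(33.9)], [np.float64(44.7), 0, np.float64(44.7)]]
[[np.float64(5.8), 0, np.float64(11.4)], [np.float64(10.4), 0, np.float64(23.3)], [np.float64(13.7), 0, np.float64(35.6)], [np.float64(15.7), 0, np.float64(48.2)], [np.float64(16.3), 0, np.float64(61.0)]]
8.33 [546.2 -39.   93.9] [-1.2  4.6  1.7] 0.008694451661354895
```

View pics/s1.png

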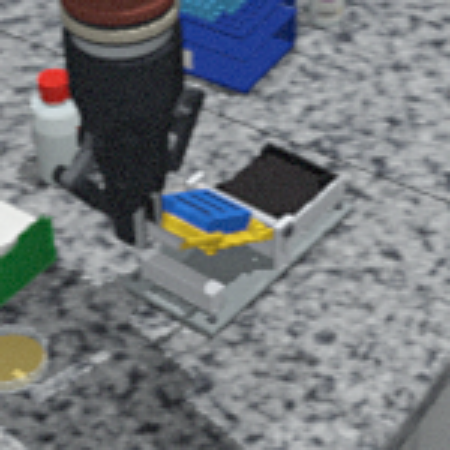

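The scene crop shows the frame raised about 30° at (215,225) with the cassette still in it, and forces are low. I continue the arc.

servo_tool(
  targets=[
    [[7, 0, -10.7], 0, 240],
    [[15, 0, -20.6], 0, 240],
    [[24, 0, -29.7], 0, 240],
    [[33.9, 0, -37.7], 0, 240],
    [[44.7, 0, -44.7], 0, 240],
  ],
)

```text
time_s: 8.75
position: [0.5423, -0.0806, 0.1379]
orientation: [-0.676, 0.737, 0.001, 0.003]
contact_force: [-1.3, 7.5, 8.9]
gripper_width: 0.0087
```

servo_tool(
  targets=[
    [[11.4, 0, -5.8], 0, 240],
    [[23.3, 0, -10.4], 0, 240],
    [[35.6, 0, -13.7], 0, 240],
    [[48.2, 0, -15.7], 0, 240],
    [[61, 0, -16.3], 0, 240],
  ],
)

```text
time_s: 9.17
position: [0.5363, -0.1439, 0.1532]
orientation: [-0.676, 0.737, -0.0, 0.0]
contact_force: [-0.9, 1.3, 3.5]
gripper_width: 0.0085
```

```bash
python3 go.py
```

```text
9.17 [ 536.3 -143.9  153.2] [-0.9  1.3  3.5] 0.00853048662003969
```

servo_tool(
  targets=[
    [[6.4, 0, 0.2], 0, 240],
    [[12.8, 0, 0.7], 0, 240],
    [[19, 0, 1.5], 0, 240],
    [[25.4, 0, 2.7], 0, 240],
    [[31.6, 0, 4.2], 0, 240],
  ],
)

```text
time_s: 9.58
position: [0.5334, -0.1757, 0.1477]
orientation: [-0.676, 0.737, -0.0, -0.0]
contact_force: [-2.3, -0.1, 5.2]
gripper_width: 0.0087
```

servo_tool(
  targets=[
    [[6, 0, 1.8], 0, 240],
    [[12, 0, 3.9], 0, 240],
    [[18, 0, 6.4], 0, 240],
    [[23.8, 0, 9.1], 0, 240],
    [[29.4, 0, 12.1], 0, 240],
  ],
)

```text
time_s: 10.0
position: [0.5306, -0.205, 0.1342]
orientation: [-0.676, 0.737, 0.0, -0.0]
contact_force: [-2.6, 0.1, 4.6]
gripper_width: 0.0088
```

servo_tool(
  targets=[
    [[10.7, 0, 7], 0, 240],
    [[20.6, 0, 15], 0, 240],
    [[29.7, 0, 24], 0, 240],
    [[37.7, 0, 33.9], 0, 240],
    [[44.7, 0, 44.7], 0, 240],
  ],
)

```text
time_s: 10.42
position: [0.5266, -0.2496, 0.088]
orientation: [-0.676, 0.737, 0.001, -0.0]
contact_force: [-2.7, 2.3, 0.8]
gripper_width: 0.0086
```

```bash
python3 go.py
```

```text
10.42 [ 526.6 -249.6   88. ] [-2.7  2.3  0.8] 0.008608533030577101
```

servo_tool(
  targets=[
    [[3, 0, 5.6], 0, 240],
    [[5.8, 0, 11.4], 0, 240],
    [[8.2, 0, 17.3], 0, 240],
    [[10.4, 0, 23.3], 0, 240],
    [[12.2, 0, 29.4], 0, 240],
  ],
)

```text
time_s: 10.83
position: [0.5257, -0.2609, 0.0596]
orientation: [-0.676, 0.737, 0.001, -0.0]
contact_force: [-4.7, 1.5, 1.9]
gripper_width: 0.0087
```

servo_tool(
  targets=[
    [[1.5, 0, 6.2], 0, 240],
    [[2.7, 0, 12.5], 0, 240],
    [[3.5, 0, 18.8], 0, 240],
    [[4, 0, 25.2], 0, 240],
    [[4.1, 0, 30.5], 0, 240],
  ],
)

```text
time_s: 11.25
position: [0.5253, -0.2653, 0.029]
orientation: [-0.676, 0.737, 0.0, -0.001]
contact_force: [-5.8, -0.5, 1.4]
gripper_width: 0.0086
```

servo_tool(
  targets=[
    [[0, 0, 0], 0, 240],
    [[0, 0, 1], 0, 240],
    [[0, 0, 1], 0, 240],
  ],
)

```text
time_s: 11.5
position: [0.5253, -0.2653, 0.0286]
orientation: [-0.676, 0.737, 0.0, -0.001]
contact_force: [-5.3, -0.9, 1.3]
gripper_width: 0.0089
```

```bash
python3 go.py
```

```text
11.5 [ 525.3 -265.3   28.6] [-5.3 -0.9  1.3] 0.00892261307096975
```

servo_tool(
  targets=[
    [[0, 0, 1], 0, 240],
    [[0, 0, 2], 0, 240],
    [[0, 0, 3], 0, 240],
    [[0, 0, 3], 0, 240],
  ],
)

```text
time_s: 11.83
position: [0.5253, -0.2653, 0.0257]
orientation: [-0.676, 0.737, 0.0, -0.001]
contact_force: [-5.6, -1.1, 0.3]
gripper_width: 0.0087
```

servo_tool(
  targets=[
    [[0, 0, 0], 0, 220],
    [[0, 0, 0], 0, 190],
    [[0, 0, 0], 0, 170],
    [[0, 0, 0], 0, 165],
    [[0, 0, 0], 0, 165],
  ],
)

```text
time_s: 12.25
position: [0.5265, -0.2653, 0.0264]
orientation: [-0.676, 0.737, -0.001, 0.0]
contact_force: [-0.3, -0.3, -0.9]
gripper_width: 0.0302
```

servo_tool(
  targets=[
    [[0, 0, -15], 0, 165],
    [[0, 0, -45], 0, 165],
    [[0, 0, -85], 0, 165],
    [[0, 0, -120], 0, 165],
    [[20, 0, -150], 0, 165],
  ],
)

```text
time_s: 12.67
position: [0.5251, -0.2832, 0.1788]
orientation: [-0.677, 0.736, -0.001, 0.001]
contact_force: [1.4, -0.4, 0.1]
gripper_width: 0.0305
```

servo_tool(
  targets=[
    [[35, 0, 0], 0, 165],
    [[70, 0, 0], 0, 165],
    [[105, 0, 0], 0, 165],
    [[140, 0, 0], 0, 165],
    [[140, 0, 0], 0, 165],
  ],
)

```text
time_s: 13.08
position: [0.5111, -0.4301, 0.1761]
orientation: [-0.674, 0.738, -0.001, -0.001]
contact_force: [0.4, 0.8, 0.0]
gripper_width: 0.0306
```

```bash
python3 go.py; python3 - <<'E'
from h import *
from station import viewer
f=viewer.grab_frame("top");np.savez("t9.npz",**f);g=viewer.grab_frame("scene");np.savez("s9.npz",**g)
a=cv2.resize(f["image"][185:295,250:490],(800,367),interpolation=cv2.INTER_CUBIC)
b=cv2.resize(g["image"][180:290,250:430],(380,232),interpolation=cv2.INTER_CUBIC)
w=viewer.grab_frame("wrist")["image"][::2,::2][:232]
c=np.zeros((600,800,3),np.uint8);c[:367]=a;c[368:,:380]=b;c[368:,400:400+w.shape[1]]=w
cv2.imwrite("pics/f.png",c[...,::-1])
E
```

```text
13.08 [ 511.1 -430.1  176.1] [0.4 0.8 0. ] 0.03058573652807274
```

View pics/f.png

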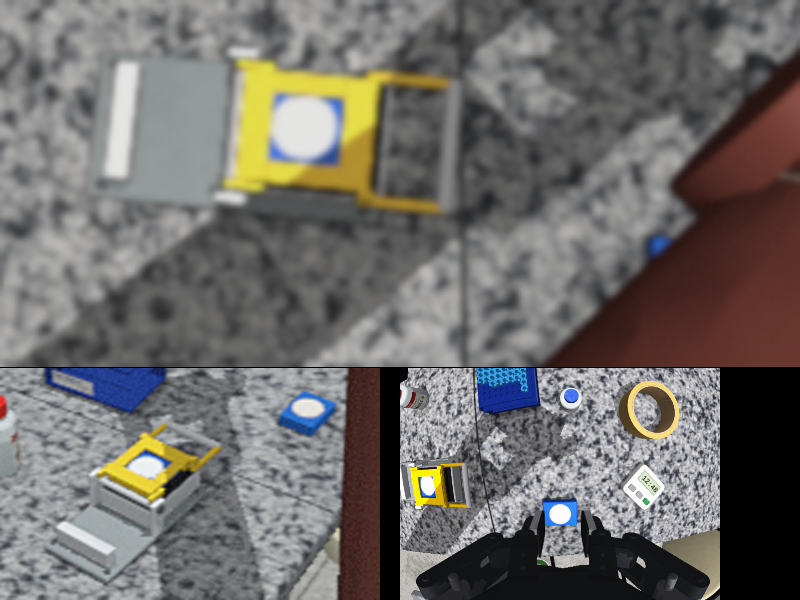

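The white disc shows centred in the closed frame's opening. The other cassette lies undisturbed at top right of the scene crop. I check by triangulation that the frame is fully shut.

```bash
python3 - <<'E'
from h import *
t=load("t9.npz");s=load("s9.npz")
H=np.array([535.5,-144.3]);a=np.radians(-4.9);ex=np.array([np.cos(a),np.sin(a)]);ey=np.array([-np.sin(a),np.cos(a)])
for th in(180,174,168,160):
    c=np.radians(th);P=[np.r_[H+ex*x+ey*122*np.cos(c),45+122*np.sin(c)]/1e3 for x in(-37,37)]
    A=proj(t,P);B=proj(s,P);print(th,"top crop",np.round((A-[250,185])*[800/240,367/110]).tolist(),"scene crop",np.round((B-[250,180])*[380/180,232/110]+[0,368]).tolist())
for n,(f,o) in dict(up0=("top0.npz",(442,252,480,284)),up9s=("s9.npz",(375,180,415,215)),up0s=("scene0.npz",(375,180,415,215))).items():
    m=mask(load(f),o);ys,xs=np.nonzero(m);print(n,len(xs),xs.mean(),ys.mean())
E
python3 go.py
```

```text
180 top crop [[443.0, 205.0], [453.0, 78.0]] scene crop [[217.0, 447.0], [164.0, 423.0]]
174 top crop [[445.0, 202.0], [454.0, 73.0]] scene crop [[217.0, 438.0], [164.0, 414.0]]
168 top crop [[444.0, 199.0], [453.0, 68.0]] scene crop [[217.0, 430.0], [163.0, 406.0]]
160 top crop [[438.0, 195.0], [448.0, 62.0]] scene crop [[215.0, 420.0], [160.0, 396.0]]
up0 539 459.7847866419295 268.59369202226344
up9s 294 394.96598639455783 201.83333333333334
up0s 299 394.82608695652175 201.69565217391303
13.23 [ 512.1 -424.5  175.6] [-0.   1.3  0.8] 0.03016960446346953
```

servo_tool(
  targets=[
    [[0, 0, 0], 0, 165],
    [[0, 0, 0], 0, 165],
    [[0, 0, 0], 0, 165],
  ],
)

```text
time_s: 13.48
position: [0.5125, -0.4234, 0.176]
orientation: [-0.677, 0.736, -0.0, 0.0]
contact_force: [-1.3, 0.2, 0.7]
gripper_width: 0.0299
```

```bash
python3 -c "
from station import ctrl
print(ctrl.close_job())"
```

```text
the job is handed in; nothing more can be done
None
```

I laid the disc-down cassette in the open frame's pocket, swung the frame by its rod through 180° onto the bed, released it, backed the hand clear and handed the job in. It took about 13.5 s of the 51 s allowed.

- **Turned cassette:** the last pictures show its white disc centred in the opening of the closed frame.
- **Frame:** the rod ends, read by eye in both cameras, fit the fully closed position (180°) within a few crop pixels. There was no firm contact at the stop: a further 3 mm push down gave almost no vertical force, so closure rests on the images.
- **Other cassette:** it moved less than 0.2 px in the scene view, so it stayed where it was.
- **Forces:** the readings stayed under about 12 N throughout.
- **One check that disagreed:** after release, the cassette's fit in the pocket was poorer (6% mismatch, about 1° of yaw), but the picture showed it properly seated.

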